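# Take-off weighing of a desk caddy

## Task

Weigh the filled desk caddy by taking it off the scale: on the readout unit press fully and let go, one at a time, first the round key (wake), then the square key (grams), then the long bar key (zero), with the caddy still standing on the platform, and never press the cross-shaped key. Then take the caddy by its carrying bar, lift it straight up about 10 cm clear of the platform with its contents still in it, and finish the program while holding it there, still and level, so that the reading can settle. Leave everything else on the desk where it stands.

Things in the scene. Friction and masses are not known exactly. Their poses are not given: they have to be found in the camera images.
- scale: desk scale, fixed: dark grey plastic base 150x170 mm on feet with a steel platform 160x180x6 mm (x by y); the platform's top is 40 mm above the desk. Origin: centre of the underside, on the desk; z up, x away from the robot at yaw 0. It stands either left or right of the readout unit
- console: readout unit of the scale, fixed: flat dark grey housing 120x130 mm (x by y), top face 24 mm above the desk, with a display strip raised to 45 mm along its far (+x) edge (35 mm and more beyond the origin) and four pale keys, 2 by 2, in front of it. Origin: centre of the underside, on the desk; z up, x from the near edge to the display
- key_round_top (a point): top centre of the round (22 mm across) key on the readout unit: near row, left (36 mm to -x and 31 mm to +y of the console's origin); unpressed it stands 32 mm above the desk, 8 mm proud of the housing. Axes as console
- key_square_top (a point): top centre of the square (20x20 mm) key on the readout unit: far row, right (8 mm to +x, 31 mm to -y); unpressed it stands 32 mm above the desk, 8 mm proud of the housing. Axes as console
- key_bar_top (a point): top centre of the long bar (14 mm in x by 40 mm in y) key on the readout unit: near row, right (36 mm to -x, 31 mm to -y); unpressed it stands 32 mm above the desk, 8 mm proud of the housing. Axes as console
- key_cross_top (a point): top centre of the cross-shaped (22 mm across, two 8 mm bars) key on the readout unit: far row, left (8 mm to +x, 31 mm to +y); to be left alone; unpressed it stands 32 mm above the desk, 8 mm proud of the housing. Axes as console
- key_round (a joint): travel of the round key, m: 0 unpressed, 0.005 fully down; it springs back. It starts to move at 1.4 N and is fully down at 5 N; it counts as pressed beyond 0.0038, for at least 0.1 s
- key_square (a joint): travel of the square key, m: 0 unpressed, 0.005 fully down; it springs back. It starts to move at 1.4 N and is fully down at 5 N; it counts as pressed beyond 0.0038, for at least 0.1 s
- key_bar (a joint): travel of the bar key, m: 0 unpressed, 0.005 fully down; it springs back. It starts to move at 1.4 N and is fully down at 5 N; it counts as pressed beyond 0.0038, for at least 0.1 s
- key_cross (a joint): travel of the cross key, m: 0 unpressed, 0.005 fully down; it springs back. It starts to move at 1.4 N and is fully down at 5 N; it counts as pressed beyond 0.0038, for at least 0.1 s
- caddy: pale wooden desk caddy, loose, standing on the platform: two-compartment open tray 110x140 mm (x by y), 30 mm high, 4 mm walls and floor, with a middle wall along y 36 mm high; two steel posts on it, 72 mm apart, carry a bar. About 0.3 kg with even weight, plus its contents of some 40 g. Origin: centre of the tray's underside; z up
- caddy_bar (a point): centre of the caddy's carrying bar, right over its middle, 100 mm above the caddy's underside. The bar is 14 mm thick in x, 90 mm long in y and 20 mm high: grip it across x from above. Axes as caddy
- eraser: eraser in a card sleeve, 22x52x13 mm, loose in the caddy's -x compartment; origin at the centre of its underside
- usb_stick: memory stick, 17x48x8 mm, loose in the caddy's -x compartment; origin at the centre of its underside
- sharpener: metal pencil sharpener, 15x25x12 mm, loose in the caddy's +x compartment; origin at the centre of its underside
- lip_balm: balm tube, 16 mm across, 68 mm high, standing at the near side of the readout unit; bystander; origin at its foot
- battery: loose cell, 14 mm across, 50 mm high, standing at the near side of the scale; bystander; origin at its foot
- glue_stick: glue stick, 25 mm across, 90 mm high, standing at the back of the desk between the orange book and the tape roll; bystander; origin at its foot
- stapler: stapler, 34x136x50 mm, lying at the back left of the desk; bystander; origin at the centre of its underside
There are look-alikes about, which are no part of the job. What is shaped like the console but orange is not meant.

How it is judged (in metres and radians):
On the way, in this order (a step that is already met when the one before it is completed fails the run):
1. the round key alone is pressed fully, with the caddy standing on the scale (value of joint key_round above 0.0038 m and value of joint each of key_square, key_bar, key_cross below 0.0015 m and contact force between scale and caddy above 0.8 N), for 0.1 s.
2. then the square key alone, likewise (value of joint key_square above 0.0038 m and value of joint each of key_round, key_bar, key_cross below 0.0015 m and contact force between scale and caddy above 0.8 N), for 0.1 s.
3. then the long bar key alone, likewise (value of joint key_bar above 0.0038 m and value of joint each of key_round, key_square, key_cross below 0.0015 m and contact force between scale and caddy above 0.8 N), for 0.1 s.
4. then, all keys let go, the caddy is lifted clear of the platform, level (z of caddy in the frame of scale above 0.07 m and contact force between scale and caddy below 0.05 N and angle between caddy's own z axis and vertical below 0.15 rad and value of joint each of key_round, key_square, key_bar, key_cross below 0.0015 m), for 0.3 s.
At the end, for the whole second after the job is handed in: Held by the gripper alone, the caddy is 60 to 160 mm clear above the platform, within 70 mm of its middle from above, tilted under 0.10 rad, at rest (20 mm/s, 0.12 rad/s), its three contents inside; all keys are up and the bystanders within 30 mm of their places (z of caddy in the frame of scale between 0.1 and 0.2 m and horizontal distance between caddy and scale below 0.07 m and angle between caddy's own z axis and vertical below 0.1 rad and linear speed of caddy below 0.02 m/s and angular speed of caddy below 0.12 rad/s and contact force between the fingers and caddy above 2 N and contact force between scale and caddy below 0.05 N and value of joint each of key_round, key_square, key_bar, key_cross below 0.0015 m and x of eraser in the frame of caddy between -0.056 and 0.056 m and y of eraser in the frame of caddy between -0.071 and 0.071 m and z of eraser in the frame of caddy between -0.005 and 0.03 m and x of usb_stick in the frame of caddy between -0.056 and 0.056 m and y of usb_stick in the frame of caddy between -0.071 and 0.071 m and z of usb_stick in the frame of caddy between -0.005 and 0.03 m and x of sharpener in the frame of caddy between -0.056 and 0.056 m and y of sharpener in the frame of caddy between -0.071 and 0.071 m and z of sharpener in the frame of caddy between -0.005 and 0.03 m and distance of each of lip_balm, battery, glue_stick, stapler from where it was at the start of the episode below 0.03 m); the arm keeps its last pose, push and grip.
It fails at once if the cross-shaped key is pressed (over 3 mm) (value of joint key_cross above 0.003 m).
It fails at once if two keys are pressed at once (both over 2.5 mm) (value of joint each of key_round, key_square above 0.0025 m or value of joint each of key_round, key_bar above 0.0025 m or value of joint each of key_round, key_cross above 0.0025 m or value of joint each of key_square, key_bar above 0.0025 m or value of joint each of key_square, key_cross above 0.0025 m or value of joint each of key_bar, key_cross above 0.0025 m).
It fails at once if the caddy is tipped by more than 0.35 rad (angle between caddy's own z axis and vertical above 0.35 rad).
It fails at once if a bystander is moved by more than 30 mm (distance of any of lip_balm, battery, glue_stick, stapler from where it was at the start of the episode above 0.03 m).
It also fails if it takes over 58 s, if anything falls off the work surface, if the arm or the gripper's body presses on something with over 40 N, if the wrist force passes 120 N, or if a joint passes its speed limit or range.

## Robot

A 6-joint arm with a two-finger parallel gripper is mounted at the origin on a cart in front of the work surface, level with it; the furniture and walls round the work are solid. World frame = base frame: x ahead of the robot, y to its left, z up, the work surface at z = 0. Lengths are in m, angles in degrees, forces in N, time in s.
With the tool pointing down it reaches from about 0.25 to 0.725 m from the base axis. Payload 9.7 kg.
Tool frame: the origin (TCP) lies midway between the tips of the shut fingers; the grasp point (between the pads) lies 19 mm behind it; z points along the fingers, y is the line along which they close (so a half turn about z gives the same grasp; the last joint's range is limited). The gripper opens to 85 mm and grips with 20 to 120 N. Pads are 22 mm wide; open, the fingers measure 114 mm over their backs; the gripper's body (76 mm by 85 mm) begins 54 mm behind the grasp point. The pads swing forward as they close: fully open they stand 13 mm farther back than shut.
Start: joints at [-69.156, 4.979, 10.078, 95.1, 0, 90], TCP at [0.196, -0.514, 0.231] pointing down, gripper open.
Joint ranges: [-179.16, 179.16], [-48.56, 103.87], [-65.8, 70.77], [-126.05, 130.52], [-82.76, 87.17], [-180, 180]. Speed limits (degrees/s): [127.2, 127.2, 147.25, 180, 180, 180].

## Interface

Orientations are given as [roll, pitch, yaw] about the fixed x, y, z axes, in that order (R = Rz(yaw) Ry(pitch) Rx(roll)).
In Python, from workcell import * gives the robot as it stands.
- The arm moves only by the tool servo_tool, never from a script. Its argument "moves" is a list of rows, each a list of 4 numbers: the shift along the world's x, y, z in a scale on which 1.0 is 50 cm, then the turn about the world's z in normalised numbers (1 is pi rad). A call has 1 to 20 rows; each row is the pose to reach, as a shift and turn from the pose commanded when the call began; what a row does not reach only later rows make up. A row lasts 1/12 s, in which the tool goes at most 41.7 mm and 7.16 degrees, less where a joint would pass 70% of its speed; a pose out of reach is approached as far as the arm can. A shift or turn number past 1, either way, is cut back to 1. A call with a gripper value outside its range is refused whole. "claw" is the closure, from 0 (fully open) to 1 (shut), set as the call begins (left out, the last holds). The fingers move at their own pace and stop on an object; "force" is the grip in N (left out, the last holds). Time passes only in rows, so rows that repeat a pose let the fingers close. It gives the time, the measured TCP pose, the force, the opening and the grip force at its end, in the units of the state.
- get_obs(): the state, without advancing time (a new reading comes with each control period).
- camera(name): name is "scene" or "top" or "wrist"; returns the picture (384x512x3 uint8, red, green, blue); there is no depth.
- get_calibration(name): a dict with "fx", "fy", "cx", "cy" (pixels), "rvec" (rotation vector, rad) and "tvec" (3), from world to camera coordinates, as OpenCV has them; the wrist camera has in their place "tool_from_camera" (4x4, takes a point from camera to tool coordinates, whose origin is the TCP and whose axes are the flange's). Camera axes: x right, y down, z forward; pixel columns grow to the right and rows downward; lengths in m; the calibration is good to about 2 mm. A picture is of the moment at which its call begins: read the wrist's pose just before it. get_calibration takes no time and is no camera call.
- job_done(): hands the job in; it is judged then, once.
The state is a dict: "time": time; "q": joint angles; "qd": joint speeds; "joint_efforts": joint torques, N m; "ee_pos": TCP position; "tcp_rot": TCP orientation; "wrist_force": force on the tool from outside, world axes, zero at the start; "torque": the same for the moment, N m; "opening": finger opening in m; "grasp_force": force on a finger pad.
Only numpy, scipy, OpenCV 4.12 (cv2) and the standard library are available. Lean on these libraries where they do the work, as an engineer would, in place of code of your own. Each camera call takes 0.05 s, during which the arm holds its last target. There are 200 camera calls.

## Working session

There is one attempt and no reset: what is moved stays moved. The work goes in short steps, Python scripts to look and compute and a tool call to move; the robot and the scene stay as the last step left them, time stands still between calls to the robot, and variables do not carry over. Pictures are saved under pics/ and viewed, at most 10 in all, crops included, and the job is handed in when it is done.

Besides the shell and the picture viewer there is one more tool, called after "Request:" by a JSON object that holds its "op" and its "data", one argument or row to a line. servo_tool: Moves the arm, as the interface text tells. Its arguments: {"type":"object","properties":{"moves":{"type":"array","items":{"type":"array","items":{"type":"number"}}},"claw":{"type":"number"},"force":{"type":"number"}},"required":["moves"]}

```bash
mkdir -p pics; python3 - <<'E'
from workcell import *
import cv2
for n in("top","scene"):
    cv2.imwrite(f"pics/{n}0.png",cv2.cvtColor(camera(n),cv2.COLOR_RGB2BGR)); print(n,get_calibration(n))
o=get_obs();print(o["time"],o["ee_pos"],o["tcp_rot"])
E
```

```text
top {'fx': 348.46969036476713, 'fy': 348.46969036476713, 'cx': 257.60909654197576, 'cy': 188.4878988590718, 'rvec': array([ 2.01856526, -2.18060329,  0.24539284]), 'tvec': array([-0.14204878,  0.5533223 ,  1.22485468])}
scene {'fx': 463.1176492067222, 'fy': 463.1176492067222, 'cx': 255.75232261142494, 'cy': 191.76328358117493, 'rvec': array([ 1.19670763, -2.20553326,  1.07686415]), 'tvec': array([0.14501912, 0.39840518, 0.9878151 ])}
0.1 [ 0.195627  -0.5138158  0.2306124] [-1.79928002e+02  1.51606454e-03  2.08458070e+01]
```

View pics/top0.png

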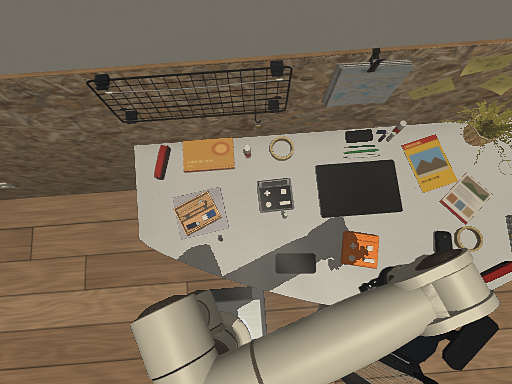

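View pics/scene0.png

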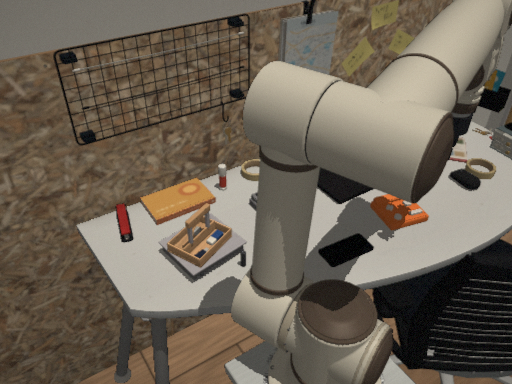

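The top view shows the scale with the caddy at about (200,212), the grey console at (276,195), and an orange decoy at (360,250). Next I'll enlarge the crop and measure.

```bash
cat > h.py <<'E'
import numpy as np,cv2
from workcell import *
def ray(n,uv,z):
    c=get_calibration(n);R=cv2.Rodrigues(c["rvec"])[0];t=c["tvec"]
    d=R.T@np.array([(uv[0]-c["cx"])/c["fx"],(uv[1]-c["cy"])/c["fy"],1]);o=-R.T@t
    return o+d*(z-o[2])/d[2]
def proj(n,P):
    c=get_calibration(n);K=np.array([[c["fx"],0,c["cx"]],[0,c["fy"],c["cy"]],[0,0,1]])
    return cv2.projectPoints(np.array(P,float).reshape(-1,1,3),c["rvec"],c["tvec"],K,None)[0].reshape(-1,2)
E
python3 - <<'E'
from h import *
im=cv2.imread("pics/top0.png");c=im[165:255,165:305]
cv2.imwrite("pics/c1.png",cv2.resize(c,None,fx=5.5,fy=5.5,interpolation=cv2.INTER_CUBIC))
g=im[172:220,252:300].astype(int)
m=((g.min(2)>120)).astype(np.uint8)
n,l,s,ce=cv2.connectedComponentsWithStats(m,connectivity=4)
for i in range(1,n):
    uv=ce[i]+[252,172]; print(s[i],uv.round(1),ray("top",uv,.032).round(4))
E
```

```text
[   0    0   48   48 1166] [276.1 195.6] [ 0.5153 -0.2519  0.032 ]
[32  7  5  5 12] [286.9 180.3] [ 0.5712 -0.2984  0.032 ]
[22  8  5  1  5] [276. 180.] [ 0.5757 -0.257   0.032 ]
[28  8  1  1  1] [280. 180.] [ 0.5745 -0.2722  0.032 ]
[13  9  7  1  7] [268. 181.] [ 0.5742 -0.2263  0.032 ]
[ 7 10  3  5  9] [259.8 183.4] [ 0.567  -0.1944  0.032 ]
[29 17  5  5 25] [283. 191.] [ 0.5309 -0.2796  0.032 ]
[12 18  6  6 18] [266.7 192.7] [ 0.5292 -0.2175  0.032 ]
[28 29 10  4 34] [284.4 202.4] [ 0.4867 -0.2807  0.032 ]
[ 8 30  1  1  1] [260. 202.] [ 0.4954 -0.1896  0.032 ]
[14 30  5  5 21] [268. 204.] [ 0.4855 -0.2189  0.032 ]
```

View pics/c1.png

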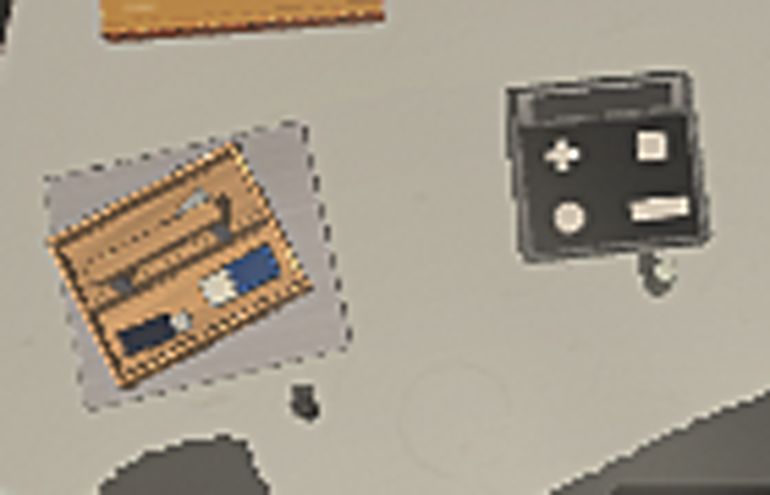

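Keys in the crop: cross (560,155), square (650,145), round (568,217), bar (660,208). The caddy is turned by about +27°, the lip balm is at (655,275) and the battery at (305,400). Measured key spacings are 62 and 44 mm, which matches the description. I'll move above the round key with the claw shut.

Careful with the scale: shifts go in shares of 50 cm and turns go in shares of pi rad. That gives: 29.5 cm / 50 = 0.59, 29 cm / 50 = 0.58, -0.23 rad / 3.1416 = -0.0732.

Request:
{"op": "servo_tool", "data": {
  "moves": [
    [0.04, 0.04, 0, -0.0095],
    [0.1, 0.1, 0, -0.0255],
    [0.16, 0.16, 0, -0.0414],
    [0.22, 0.22, 0, -0.0573],
    [0.28, 0.28, 0, -0.0732],
    [0.34, 0.34, 0, -0.0891],
    [0.4, 0.4, -0.02, -0.105],
    [0.46, 0.46, -0.04, -0.1159],
    [0.5, 0.51, -0.06, -0.1159],
    [0.54, 0.55, -0.08, -0.1159],
    [0.56, 0.574, -0.1, -0.1159],
    [0.58, 0.59, -0.1, -0.1159],
    [0.58, 0.59, -0.1, -0.1159],
    [0.58, 0.59, -0.1, -0.1159],
    [0.58, 0.59, -0.1, -0.1159],
    [0.58, 0.59, -0.1, -0.1159]
  ],
  "claw": 1
}}

```text
time: 1.43
ee_pos: [0.4853, -0.22, 0.182]
tcp_rot: [180.0, -0.0, -0.1]
wrist_force: [0.5, -0.4, -0.5]
opening: 0.0001
grasp_force: 0.0
```

```bash
python3 - <<'E'
from h import *
o=get_obs();print(o["time"],o["ee_pos"],o["tcp_rot"],o["wrist_force"],o["q"])
im=cv2.cvtColor(camera("wrist"),cv2.COLOR_RGB2BGR);cv2.imwrite("pics/w1.png",im)
print(get_calibration("wrist"))
t=cv2.imread("pics/top0.png")
P=[ray("top",(165+u/5.5,165+v/5.5),.07) for u,v in [(50,240),(237,145),(312,290),(125,385)]]
print("caddy",np.round(P,4),np.mean(P,0))
P=[ray("top",(165+u/5.5,165+v/5.5),.04) for u,v in [(45,180),(303,122),(350,348),(90,410)]]
print("scale",np.round(P,4),np.mean(P,0))
print("balm",ray("top",(165+645/5.5,165+265/5.5),.034),"batt",ray("top",(165+305/5.5,165+400/5.5),.025))
E
```

```text
1.4333 [ 0.48533305 -0.21996975  0.18195889] [ 1.79972406e+02 -3.98376222e-02 -8.97796507e-02] [ 0.50537443 -0.38341954 -0.45264499] [-2.43769913e+01  1.82664417e+00  1.30466997e+00  8.94303642e+01
 -8.76631629e-03  1.55712794e+02]
{'fx': 291.16578957137824, 'fy': 291.16578957137824, 'cx': 255.84942889246676, 'cy': 187.30299856741954, 'tool_from_camera': array([[-7.90997667e-04, -9.65959469e-01, -2.58692246e-01,
         6.50356272e-02],
       [ 9.99999659e-01, -8.25455172e-04,  2.45807206e-05,
         1.16758619e-04],
       [-2.37282832e-04, -2.58692139e-01,  9.65959793e-01,
        -1.42750865e-01],
       [ 0.00000000e+00,  0.00000000e+00,  0.00000000e+00,
         1.00000000e+00]])}
caddy [[ 0.4878  0.1241  0.07  ]
 [ 0.5425 -0.002   0.07  ]
 [ 0.4412 -0.0468  0.07  ]
 [ 0.3886  0.0776  0.07  ]] [0.46501944 0.03820981 0.07      ]
scale [[ 0.5353  0.1336  0.04  ]
 [ 0.5622 -0.0439  0.04  ]
 [ 0.405  -0.0671  0.04  ]
 [ 0.3772  0.1072  0.04  ]] [0.4699294  0.03246005 0.04      ]
balm [ 0.44638565 -0.26888904  0.034     ] batt [ 0.37428534 -0.03377403  0.025     ]
```

View pics/w1.png

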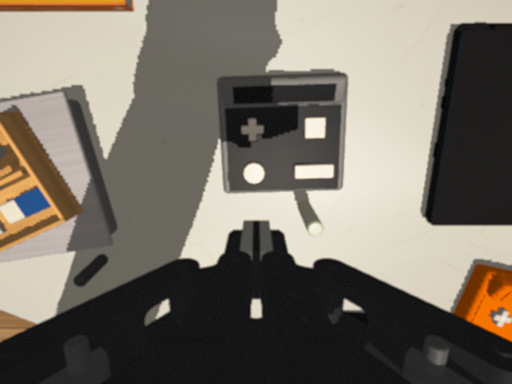

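The wrist view shows round (254,173), square (315,127), bar (314,171), cross (252,129) and the lip balm foot near (302,195). I'll refine the key positions from this view.

```bash
cat >> h.py <<'E'
from scipy.spatial.transform import Rotation as Ro
def wray(uv,z,pos,rot):
    c=get_calibration("wrist");T=c["tool_from_camera"];R=Ro.from_euler("xyz",rot,degrees=True).as_matrix()
    d=R@T[:3,:3]@np.array([(uv[0]-c["cx"])/c["fx"],(uv[1]-c["cy"])/c["fy"],1]);o=R@T[:3,3]+pos
    return o+d*(z-o[2])/d[2]
E
python3 - <<'E'
from h import *
o=get_obs();p,r=o["ee_pos"],o["tcp_rot"]
im=cv2.imread("pics/w1.png");g=im[100:190,222:345]
for th in(190,):
    n,l,s,ce=cv2.connectedComponentsWithStats((g.min(2)>th).astype(np.uint8))
    for i in range(1,n):
        if 60<s[i][4]<3000: print(s[i],ce[i]+[222,100],wray(ce[i]+[222,100],.032,p,r).round(4))
for uv in[(252,129)]:print("cross",wray(uv,.032,p,r))
print("balm foot",wray((301,196),0,p,r),"top",wray((315,228),.068,p,r))
E
```

```text
[ 84  18  19  20 344] [314.65988372 127.5494186 ] [ 0.5329 -0.2783  0.032 ]
[ 22  64  20  19 295] [253.71525424 173.02372881] [ 0.4873 -0.218   0.032 ]
[ 74  65  37  13 443] [314.0744921 171.3227991] [ 0.4889 -0.2799  0.032 ]
cross [ 0.53168247 -0.21645563  0.032     ]
balm foot [ 0.45291086 -0.27261813  0.        ] top [ 0.44160648 -0.27608282  0.068     ]
```

Converted, -15.4 cm / 50 = -0.308, -15.1 cm / 50 = -0.302.

Request:
{"op": "servo_tool", "data": {
  "moves": [
    [0.002, 0, -0.06, 0],
    [0.002, 0, -0.12, 0],
    [0.002, 0, -0.18, 0],
    [0.002, 0, -0.24, 0],
    [0.002, 0, -0.27, 0],
    [0.002, 0, -0.284, 0],
    [0.002, 0, -0.294, 0],
    [0.002, 0, -0.302, 0],
    [0.002, 0, -0.308, 0],
    [0.002, 0, -0.308, 0],
    [0.002, 0, -0.308, 0],
    [0.002, 0, -0.308, 0]
  ]
}}

```text
time: 2.48
ee_pos: [0.4871, -0.2195, 0.0283]
tcp_rot: [179.9, -0.1, -0.0]
wrist_force: [-1.8, -2.5, 4.6]
opening: -0.0001
grasp_force: 1.9
```

Converted, -0.25 cm / 50 = -0.005, -0.15 cm / 50 = -0.003.

Request:
{"op": "servo_tool", "data": {
  "moves": [
    [0, 0, -0.003, 0],
    [0, 0, -0.005, 0],
    [0, 0, -0.005, 0],
    [0, 0, -0.005, 0],
    [0, 0, -0.005, 0]
  ]
}}

```text
time: 2.9
ee_pos: [0.4873, -0.2195, 0.0268]
tcp_rot: [179.9, -0.1, -0.0]
wrist_force: [-6.1, -0.7, 17.5]
opening: -0.0002
grasp_force: 8.5
```

Round key is fully down (17 N at the stop). Next the square key.

Converted, -6 cm / 50 = -0.12, 4.5 cm / 50 = 0.09.

Request:
{"op": "servo_tool", "data": {
  "moves": [
    [0, 0, 0.02, 0],
    [0, 0, 0.05, 0],
    [0, 0, 0.08, 0],
    [0.03, -0.04, 0.08, 0],
    [0.06, -0.08, 0.08, 0],
    [0.09, -0.12, 0.08, 0],
    [0.09, -0.12, 0.08, 0],
    [0.09, -0.12, 0.08, 0],
    [0.09, -0.12, 0.05, 0],
    [0.09, -0.12, 0.026, 0],
    [0.09, -0.12, 0.014, 0],
    [0.09, -0.12, 0.006, 0],
    [0.09, -0.12, 0, 0],
    [0.09, -0.12, 0, 0],
    [0.09, -0.12, 0, 0],
    [0.09, -0.12, 0, 0],
    [0.09, -0.12, 0, 0]
  ]
}}

```text
time: 4.32
ee_pos: [0.531, -0.2781, 0.0268]
tcp_rot: [-180.0, 0.0, 0.0]
wrist_force: [-9.3, 6.0, 17.0]
opening: 0.0001
grasp_force: 8.5
```

Square key is down at the same height. Next the bar key.

Converted, -4.3 cm / 50 = -0.086, 4 cm / 50 = 0.08.

Request:
{"op": "servo_tool", "data": {
  "moves": [
    [0, 0, 0.02, 0],
    [0, 0, 0.05, 0],
    [0, 0, 0.08, 0],
    [-0.03, 0, 0.08, 0],
    [-0.06, 0, 0.08, 0],
    [-0.086, -0.002, 0.08, 0],
    [-0.086, -0.002, 0.08, 0],
    [-0.086, -0.002, 0.08, 0],
    [-0.086, -0.002, 0.05, 0],
    [-0.086, -0.002, 0.026, 0],
    [-0.086, -0.002, 0.014, 0],
    [-0.086, -0.002, 0.006, 0],
    [-0.086, -0.002, 0, 0],
    [-0.086, -0.002, 0, 0],
    [-0.086, -0.002, 0, 0],
    [-0.086, -0.002, 0, 0],
    [-0.086, -0.002, 0, 0]
  ]
}}

```text
time: 5.73
ee_pos: [0.4888, -0.2797, 0.0268]
tcp_rot: [-180.0, -0.0, 0.0]
wrist_force: [-7.6, 5.4, 18.9]
opening: 0.0
grasp_force: 9.0
```

Bar key is down. I'll rise and go above the caddy, turning the tool to +114.5°.

Converted, 31.8 cm / 50 = 0.636, -2.4 cm / 50 = -0.048, 2 rad / 3.1416 = 0.6366.

Request:
{"op": "servo_tool", "data": {
  "moves": [
    [0, 0, 0.04, 0],
    [0, 0, 0.1, 0],
    [0, 0, 0.17, 0.0191],
    [0, 0.02, 0.24, 0.0573],
    [0, 0.06, 0.3, 0.0955],
    [0, 0.11, 0.36, 0.1337],
    [0, 0.16, 0.42, 0.1719],
    [0, 0.21, 0.46, 0.2101],
    [-0.01, 0.26, 0.48, 0.2483],
    [-0.02, 0.31, 0.48, 0.2865],
    [-0.02, 0.36, 0.48, 0.3247],
    [-0.03, 0.41, 0.48, 0.3629],
    [-0.03, 0.46, 0.48, 0.4011],
    [-0.04, 0.51, 0.48, 0.4393],
    [-0.048, 0.56, 0.48, 0.4775],
    [-0.048, 0.6, 0.48, 0.5157],
    [-0.048, 0.62, 0.48, 0.5539],
    [-0.048, 0.636, 0.48, 0.5921],
    [-0.048, 0.636, 0.48, 0.6239],
    [-0.048, 0.636, 0.48, 0.6366]
  ]
}}

```text
time: 7.4
ee_pos: [0.4648, 0.0388, 0.2648]
tcp_rot: [-180.0, -0.0, 115.0]
wrist_force: [0.2, -0.7, -0.0]
opening: -0.0
grasp_force: 0.0
```

Request:
{"op": "servo_tool", "data": {
  "moves": [
    [0, 0, 0, 0],
    [0, 0, 0, 0],
    [0, 0, 0, 0],
    [0, 0, 0, 0],
    [0, 0, 0, 0],
    [0, 0, 0, 0],
    [0, 0, 0, 0],
    [0, 0, 0, 0]
  ],
  "claw": 0
}}

```text
time: 8.07
ee_pos: [0.4647, 0.0379, 0.2648]
tcp_rot: [180.0, -0.0, 114.6]
wrist_force: [-0.6, -0.1, 0.5]
opening: 0.0853
grasp_force: 0.0
```

```bash
python3 - <<'E'
from h import *
o=get_obs();print(o["time"],o["ee_pos"],o["tcp_rot"],o["wrist_force"],o["q"])
im=cv2.cvtColor(camera("wrist"),cv2.COLOR_RGB2BGR);cv2.imwrite("pics/w2.png",im)
E
```

```text
8.0667 [0.46469373 0.03793001 0.26479388] [ 1.79999596e+02 -1.64285633e-03  1.14560259e+02] [-0.64599393 -0.05847087  0.47077062] [ 4.66531905e+00 -5.56213509e+00  3.34269658e+00  9.89050108e+01
  1.68229113e-03  7.01050605e+01]
```

View pics/w2.png

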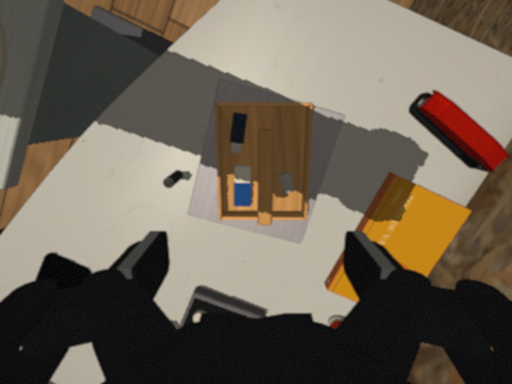

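The wrist view shows the tray at u 217–312, v 102–221, and the bar as a vertical strip near u≈265. I'll enlarge it for the bar's ends.

```bash
python3 - <<'E'
from h import *
im=cv2.imread("pics/w2.png")
cv2.imwrite("pics/c2.png",cv2.resize(cv2.convertScaleAbs(im[95:230,205:325],alpha=1.4,beta=20),None,fx=4.4,fy=4.4,interpolation=cv2.INTER_CUBIC))
E
```

```text
(no output)
```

View pics/c2.png

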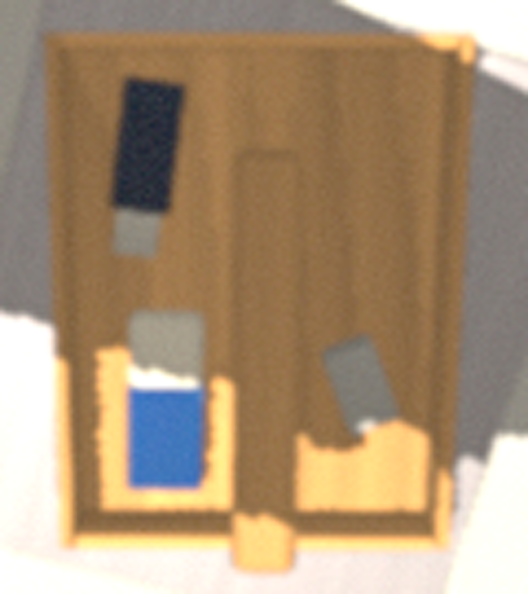

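```bash
python3 - <<'E'
from h import *
p=[ 0.46469373,0.03793001,0.26479388];r=[180,0,114.56]
f=lambda u,v,z:wray((205+u/4.4,95+v/4.4),z,p,r)
a=f(268,153,.15)
for v in(545,570):
    b=f(264,v,.15);d=a-b;print(v,a.round(4),b.round(4),np.linalg.norm(d),((a+b)/2).round(4),np.degrees(np.arctan2(-d[0],d[1])))
print("width",np.linalg.norm(f(238,300,.15)-f(297,300,.15)))
C=[f(*q,.07) for q in[(45,35),(477,38),(447,547),(65,547)]]
print(np.round(C,4),np.mean(C,0))
E
```

```text
545 [0.4524 0.0852 0.15  ] [0.4865 0.01   0.15  ] 0.08258526577646111 [0.4694 0.0476 0.15  ] 24.430956696012196
570 [0.4524 0.0852 0.15  ] [0.4889 0.0048 0.15  ] 0.0883263416312006 [0.4706 0.045  0.15  ] 24.466606768616295
width 0.012010404606789137
[[ 0.3932  0.0846  0.07  ]
 [ 0.493   0.1294  0.07  ]
 [ 0.5488  0.0037  0.07  ]
 [ 0.4511 -0.0408  0.07  ]] [0.47152142 0.04422004 0.07      ]
```

Converted, -6 cm / 50 = -0.12, -5 cm / 50 = -0.1.

Request:
{"op": "servo_tool", "data": {
  "moves": [
    [0.006, 0.006, -0.03, 0],
    [0.012, 0.014, -0.06, 0],
    [0.012, 0.014, -0.1, 0],
    [0.012, 0.014, -0.12, 0],
    [0.012, 0.014, -0.12, 0],
    [0.012, 0.014, -0.12, 0],
    [0.012, 0.014, -0.12, 0]
  ]
}}

```text
time: 8.7
ee_pos: [0.471, 0.045, 0.2059]
tcp_rot: [179.9, 0.0, 114.6]
wrist_force: [0.9, 0.9, -0.1]
opening: 0.085
grasp_force: 0.0
```

```bash
python3 - <<'E'
from h import *
o=get_obs();print(o["time"],list(o["ee_pos"]),list(o["tcp_rot"]))
im=cv2.cvtColor(camera("wrist"),cv2.COLOR_RGB2BGR);cv2.imwrite("pics/w3.png",im)
cv2.imwrite("pics/c3.png",cv2.resize(cv2.convertScaleAbs(im[90:290,165:365],alpha=1.4,beta=20),None,fx=3,fy=3,interpolation=cv2.INTER_CUBIC))
E
```

```text
8.7 [np.float64(0.4709529370773121), np.float64(0.04496118439243837), np.float64(0.20590832328442196)] [np.float64(179.93237845486064), np.float64(0.023090051391278617), np.float64(114.57304652563566)]
```

View pics/c3.png

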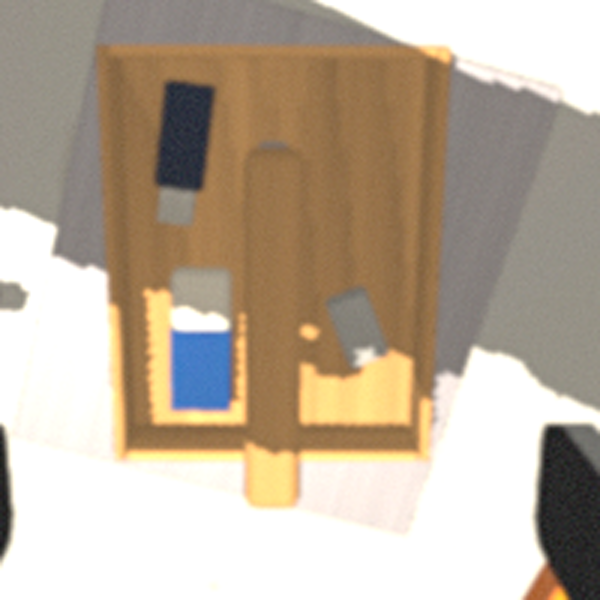

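The bar runs from (272,143) to (272,505) in the crop, midway between the fingers. I'll compute its centre.

```bash
python3 - <<'E'
from h import *
o=get_obs();p,r=o["ee_pos"],o["tcp_rot"]
f=lambda u,v,z:wray((165+u/3,90+v/3),z,p,r)
a,b=f(272,145,.15),f(272,505,.15);d=a-b;print(a,b,np.linalg.norm(d),(a+b)/2,np.degrees(np.arctan2(-d[0],d[1])),np.linalg.norm(f(245,300,.15)-f(299,300,.15)))
C=[f(*q,.07) for q in[(97,47),(451,50),(430,460),(120,460)]];print(np.mean(C,0))
E
```

```text
[0.45152589 0.08689596 0.15      ] [0.48882648 0.0051186  0.15      ] 0.08988253262157564 [0.47017619 0.04600728 0.15      ] 24.518852932809292 0.012752682666948375
[0.47194561 0.04424792 0.07      ]
```

Converted, -8 cm / 50 = -0.16, -7.2 cm / 50 = -0.144.

Request:
{"op": "servo_tool", "data": {
  "moves": [
    [0, 0, -0.04, 0],
    [0, 0, -0.08, 0],
    [0, 0, -0.12, 0],
    [0, 0, -0.144, 0],
    [0, 0, -0.16, 0],
    [0, 0, -0.16, 0],
    [0, 0, -0.16, 0],
    [0, 0, -0.16, 0]
  ]
}}

```text
time: 9.42
ee_pos: [0.4713, 0.045, 0.1261]
tcp_rot: [179.9, 0.0, 114.6]
wrist_force: [0.5, 0.1, 0.8]
opening: 0.0856
grasp_force: 0.0
```

Request:
{"op": "servo_tool", "data": {
  "moves": [
    [0, 0, 0, 0],
    [0, 0, 0, 0],
    [0, 0, 0, 0],
    [0, 0, 0, 0],
    [0, 0, 0, 0],
    [0, 0, 0, 0],
    [0, 0, 0, 0],
    [0, 0, 0, 0],
    [0, 0, 0, 0],
    [0, 0, 0, 0],
    [0, 0, 0, 0],
    [0, 0, 0, 0]
  ],
  "claw": 1,
  "force": 60
}}

```text
time: 10.42
ee_pos: [0.4709, 0.0451, 0.125]
tcp_rot: [180.0, 0.0, 114.6]
wrist_force: [0.9, 1.1, 3.2]
opening: 0.0127
grasp_force: 59.4
```

Gripped. Lifting straight up 10 cm, slowly.

Converted, 10 cm / 50 = 0.2, 3.2 cm / 50 = 0.064.

Request:
{"op": "servo_tool", "data": {
  "moves": [
    [0, 0, 0.004, 0],
    [0, 0, 0.012, 0],
    [0, 0, 0.024, 0],
    [0, 0, 0.036, 0],
    [0, 0, 0.05, 0],
    [0, 0, 0.064, 0],
    [0, 0, 0.078, 0],
    [0, 0, 0.092, 0],
    [0, 0, 0.106, 0],
    [0, 0, 0.12, 0],
    [0, 0, 0.134, 0],
    [0, 0, 0.148, 0],
    [0, 0, 0.162, 0],
    [0, 0, 0.174, 0],
    [0, 0, 0.184, 0],
    [0, 0, 0.192, 0],
    [0, 0, 0.198, 0],
    [0, 0, 0.2, 0],
    [0, 0, 0.2, 0],
    [0, 0, 0.2, 0]
  ]
}}

```text
time: 12.08
ee_pos: [0.4707, 0.045, 0.2246]
tcp_rot: [-180.0, -0.0, 114.6]
wrist_force: [-0.6, -0.7, -2.6]
opening: 0.013
grasp_force: 58.5
```

Request:
{"op": "servo_tool", "data": {
  "moves": [
    [0, 0, 0, 0],
    [0, 0, 0, 0],
    [0, 0, 0, 0],
    [0, 0, 0, 0],
    [0, 0, 0, 0],
    [0, 0, 0, 0],
    [0, 0, 0, 0],
    [0, 0, 0, 0],
    [0, 0, 0, 0],
    [0, 0, 0, 0],
    [0, 0, 0, 0],
    [0, 0, 0, 0]
  ]
}}

```text
time: 13.08
ee_pos: [0.4707, 0.045, 0.2248]
tcp_rot: [180.0, 0.0, 114.6]
wrist_force: [-0.1, 0.3, -2.5]
opening: 0.013
grasp_force: 58.5
```

```bash
python3 - <<'E'
from h import *
o=get_obs();print(o["time"],o["ee_pos"],o["wrist_force"],o["torque"])
a=cv2.cvtColor(camera("scene"),cv2.COLOR_RGB2BGR)[100:300,60:280];b=cv2.cvtColor(camera("wrist"),cv2.COLOR_RGB2BGR)[90:290,145:365]
cv2.imwrite("pics/f.png",cv2.resize(np.hstack([a,b]),None,fx=1.8,fy=1.8))
E
```

```text
13.0833 [0.47070651 0.04498336 0.22481071] [-0.06107111  0.34345348 -2.51181324] [ 0.05471892 -0.04681444  0.00047769]
```

View pics/f.png

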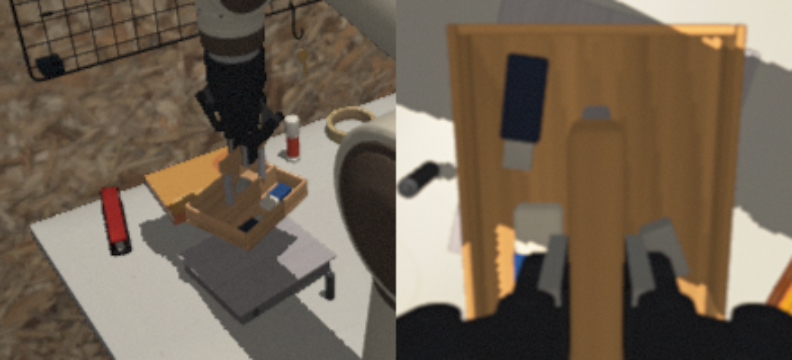

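The caddy hangs level and clear of the platform, with the eraser, stick and sharpener inside and the visible bystanders standing. I'll hand it in.

```bash
python3 -c "
from workcell import *
print(job_done())"
```

```text
the job is handed in; nothing more can be done
None
```

I pressed the round, square and bar keys in order, each down to its stop. I then lifted the caddy 10 cm straight up and handed the job in with it held still and level, contents inside; the hand-in returned no verdict.

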